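Clip the back of a picture frame shut

TASK

A picture frame lies face down with its four spring clips open and a piece of wooden moulding left on its backing board. First put the piece of moulding in the green tray, lying flat on the tray's floor; then snap all four clips fully down onto the backing board in opposite-corner order (any clip first, then the one diagonally opposite, then the other two), and leave the tape, jar, bottles, brush and knife standing or lying where they are.

Things in the scene. Friction and masses are not known exactly. Their poses are not given: they have to be found in the camera images.
- frame: wooden picture frame, face down on a black jig plate, fixed to the bench: 180 (its x) x 260 mm (its y), rails' top 30 mm above the bench, brown backing board inside 26 mm above the bench; plate 200 x 280 x 8 mm. Origin on the bench under its centre, z up. Clips a to d on its two long sides; shut, they point inward along its x, ends 25 mm from its centre line
- clip_a (a joint): hinge angle (rad) of clip a: 0 = fully down flat over the backing board, 1.57 = straight up, 2.15 = leaning outward; starts at 1.3 to 2.05. Hinge line parallel to the frame's y, 34 mm above the bench, centre at frame (+85, +80) mm. Opposite corner: clip c. Stays where left above 0.9 (0.5 N at its tip moves it); from 0.85 down to 0.4 a spring resists (up to 3 N at the tip) and pushes it back up, below 0.3 it snaps shut by itself
- clip_b (a joint): hinge angle (rad) of clip b: 0 = fully down flat over the backing board, 1.57 = straight up, 2.15 = leaning outward; starts at 1.3 to 2.05. Hinge line parallel to the frame's y, 34 mm above the bench, centre at frame (-85, +80) mm. Opposite corner: clip d. Stays where left above 0.9 (0.5 N at its tip moves it); from 0.85 down to 0.4 a spring resists (up to 3 N at the tip) and pushes it back up, below 0.3 it snaps shut by itself
- clip_c (a joint): hinge angle (rad) of clip c: 0 = fully down flat over the backing board, 1.57 = straight up, 2.15 = leaning outward; starts at 1.3 to 2.05. Hinge line parallel to the frame's y, 34 mm above the bench, centre at frame (-85, -80) mm. Opposite corner: clip a. Stays where left above 0.9 (0.5 N at its tip moves it); from 0.85 down to 0.4 a spring resists (up to 3 N at the tip) and pushes it back up, below 0.3 it snaps shut by itself
- clip_d (a joint): hinge angle (rad) of clip d: 0 = fully down flat over the backing board, 1.57 = straight up, 2.15 = leaning outward; starts at 1.3 to 2.05. Hinge line parallel to the frame's y, 34 mm above the bench, centre at frame (+85, -80) mm. Opposite corner: clip b. Stays where left above 0.9 (0.5 N at its tip moves it); from 0.85 down to 0.4 a spring resists (up to 3 N at the tip) and pushes it back up, below 0.3 it snaps shut by itself
- clip_a_tip (a point): middle of the free end of clip a, 60 mm from its hinge line, in mid-thickness. Steel plate 34 mm wide, 4 mm thick; the last 14 mm are an orange tab 38 mm wide and 6 mm thick, flush with the plate on the outer face. The outer face (away from the frame's middle when upright) is pushed inward, then down, and is the top face when shut
- clip_b_tip (a point): middle of the free end of clip b, 60 mm from its hinge line, in mid-thickness. Steel plate 34 mm wide, 4 mm thick; the last 14 mm are an orange tab 38 mm wide and 6 mm thick, flush with the plate on the outer face. The outer face (away from the frame's middle when upright) is pushed inward, then down, and is the top face when shut
- clip_c_tip (a point): middle of the free end of clip c, 60 mm from its hinge line, in mid-thickness. Steel plate 34 mm wide, 4 mm thick; the last 14 mm are an orange tab 38 mm wide and 6 mm thick, flush with the plate on the outer face. The outer face (away from the frame's middle when upright) is pushed inward, then down, and is the top face when shut
- clip_d_tip (a point): middle of the free end of clip d, 60 mm from its hinge line, in mid-thickness. Steel plate 34 mm wide, 4 mm thick; the last 14 mm are an orange tab 38 mm wide and 6 mm thick, flush with the plate on the outer face. The outer face (away from the frame's middle when upright) is pushed inward, then down, and is the top face when shut
- offcut_mid (a point): centre of the loose piece of pale wooden moulding, 30 (its x) x 150 (its y, its length) x 30 mm (its z), 70 to 150 g; starts lying on the backing board
- tray: green open tray, fixed to the bench, 200 (its x) x 110 (its y) x 22 mm high outside, walls and floor 5 mm thick. Origin on the bench under its centre. It may stand left or right of the frame
- boards: fixed stack of mount boards, 200 (its x) x 110 (its y) x 30 mm high; origin on the bench under its centre; stands on the other side from the tray
- tape: bystander: roll of brown paper tape, 90 mm across, 45 mm high; origin under its centre
- jar: bystander: amber glass jar, 68 mm across, 60 mm high; origin under its centre
- glue: bystander: tall white glue bottle, 58 mm across, 170 mm high, standing beside the frame near clip a; origin under its centre
- spray: bystander: spray can, 60 mm across, 190 mm high; origin under its centre
- brush: bystander: brush 180 mm long, lying along its x on the stack of mount boards, about 25 mm high; origin under its middle
- knife: bystander: yellow knife, body 150 mm long (its x), 24 mm wide, 20 mm high; origin under its middle

How it is judged:
On the way, in this order (a step that is already met when the one before it is completed fails the run):
1. the piece of moulding lies in the tray, released, with every clip still open (x of offcut_mid in the frame of tray between -0.045 and 0.045 m and y of offcut_mid in the frame of tray between -0.036 and 0.036 m and z of offcut_mid in the frame of tray below 0.028 m and contact force between the fingers and offcut below 0.05 N and value of joint each of clip_a, clip_b, clip_c, clip_d above 0.1 rad), for 0.2 s.
2. a first clip is shut (value of joint any of clip_a, clip_b, clip_c, clip_d below 0.1 rad), for 0.1 s.
3. the clip diagonally opposite is shut ((value of joint each of clip_a, clip_c below 0.1 rad or value of joint each of clip_b, clip_d below 0.1 rad)), for 0.1 s.
4. the other two clips are shut (value of joint each of clip_a, clip_b, clip_c, clip_d below 0.1 rad), for 0.2 s.
At the end, for the whole second after the job is handed in: all four clips within 0.1 rad of fully down; the piece of moulding at rest in the tray, its centre within 45 mm along the tray's length and 36 mm across it of the tray's centre and under 28 mm above the bench (flat on the tray floor) (all of step 4 and x of offcut_mid in the frame of tray between -0.045 and 0.045 m and y of offcut_mid in the frame of tray between -0.036 and 0.036 m and z of offcut_mid in the frame of tray below 0.028 m and linear speed of offcut below 0.02 m/s); the robot touches nothing.
It fails at once if two clips next to each other shut while the other two are open ((value of joint each of clip_a, clip_b below 0.1 rad and value of joint each of clip_c, clip_d above 0.1 rad) or (value of joint each of clip_b, clip_c below 0.1 rad and value of joint each of clip_d, clip_a above 0.1 rad) or (value of joint each of clip_c, clip_d below 0.1 rad and value of joint each of clip_a, clip_b above 0.1 rad) or (value of joint each of clip_d, clip_a below 0.1 rad and value of joint each of clip_b, clip_c above 0.1 rad)).
It fails at once if a bystander (tape, jar, glue bottle, spray can, brush or knife) moved by more than 25 mm (distance of any of tape, jar, glue, spray, brush, knife from where it was at the start of the episode above 0.025 m).
It fails at once if a bottle, the jar or the can knocked over (angle between any of jar, glue, spray's own z axis and vertical above 0.4 rad).
It also fails if it takes over 72 s, if anything falls off the work surface, if the arm or the gripper's body presses on something with over 40 N, if the wrist force passes 120 N, or if a joint passes its speed limit or range.

ROBOT

A 7-joint arm with a two-finger parallel gripper is mounted at the origin on the work surface. World frame = base frame: x ahead of the robot, y to its left, z up, the work surface at z = 0. Lengths are in m, angles in rad, forces in N, time in s.
With the tool pointing down it reaches from about 0.4 to 0.875 m from the base axis. Payload 19.3 kg.
Tool frame: the origin (TCP) lies midway between the tips of the shut fingers; the grasp point (between the pads) lies 19 mm behind it (bot.pinch_z is the distance from the TCP to the grasp point, in m); z points along the fingers, y is the direction in which the jaws open and shut (so a half turn about z gives the same grasp; the last joint's range is limited). The gripper opens to 85 mm and grips with 20 to 120 N. Pads are 22 mm wide; open, the fingers measure 114 mm over their backs; the gripper's body (76 mm by 85 mm) begins 54 mm behind the grasp point. The pads swing forward as they close: fully open they stand 13 mm farther back than shut.
Start: joints at [-1.225, 0.521, -0.036, 1.599, 0.021, 1.021, -0.113], TCP at [0.252, 0.572, 0.231] pointing down, gripper open.
Joint ranges: [-2.91, 2.91], [-0.3, 2.13], [-1.5, 1.42], [0.17, 2.43], [-1.26, 4.41], [0.16, 1.93], [-2.52, 2.52]. Speed limits (rad/s): [1.89, 1.89, 2.39, 2.39, 3.01, 3.01, 3.01].

INTERFACE

Orientations are given as [roll, pitch, yaw] about the fixed x, y, z axes, in that order (R = Rz(yaw) Ry(pitch) Rx(roll)).
In Python, from workcell import bot gives the robot as it stands. The module is installed in compiled form; this text tells all that it offers.
- The arm moves only by the tool move_arm, never from a script. Its argument "moves" is text: rows parted by semicolons, each of 4 numbers parted by spaces: the shift along the tool's x, y, z in mm, then the turn about the tool's z in rad. In form: dx dy dz yaw; .... A call has exactly 10 rows; each row is the pose to reach, as a shift and turn from the pose commanded when the call began, along the tool's axes at that moment; what a row does not reach only later rows make up. A row lasts 1/12 s, in which the tool goes at most 41.7 mm and 7.16 degrees, less where a joint would pass 70% of its speed; a pose out of reach is approached as far as the arm can. A call with a gripper value outside its range is refused whole. "grip" is the opening, from 0 (shut) to 1 (fully open), set as the call begins (left out, the last holds). The fingers move at their own pace and stop on an object; "grip_force" is the grip in N (left out, the last holds). Time passes only in rows, so rows that repeat a pose let the fingers close, or fill a call up. It gives the time, the measured TCP pose, the force and the opening at its end, in the units of the state.
- bot.observe(): the state, without advancing time (a new reading comes with each control period).
- bot.grab_frame(name): name is "side" or "top" or "wrist"; returns a dict with "frame" (480x640x3 uint8, red, green, blue), "z_map" (480x640 float32, m along the optical axis (not along the pixel's ray), 0 where there is no reading), "K" (3x3 intrinsics, pixels), "eye" and "attitude" of the camera in the world. Camera axes: x right, y up, looking along -z (the intrinsics and any distortion apply to the point x, -y, -z); pixel columns grow to the right and rows downward; lengths in m; the calibration is good to about 2 mm. A picture is of the moment at which its call begins.
- bot.job_done(): hands the job in, once; it reports no verdict.
Trained networks look in a picture, given as the dict that the camera call returned (one of the last four; its "shot" number tells which), for a name from the list of things; names that differ only in an ending like _2 or _b are one class to them, and where a whole thing is asked for, a point or a joint stands for the part that bears it (a point fixed in the world has none). Each returns a list of dicts, best first, with "conf" (0 to 1); they miss things now and then, are a little off and sometimes report something else, mostly with a low value. They report only what shows in the picture. A call takes as long as a camera call.
- bot.search_frame(picture, label): "at" ([column, row] in pixels, amid what is visible of it).
- bot.pinpoint(picture, label): "at" ([column, row] in pixels: a listed point, or the origin of a listed thing).
The state is a dict: "clock": time; "qpos": joint angles; "qd": joint speeds; "joint_efforts": joint torques, N m; "position": TCP position; "tool_rot": TCP orientation; "force": force on the tool from outside, world axes, zero at the start; "moment": the same for the moment, N m; "grip_width": finger opening in m.
Only numpy, scipy, OpenCV 4.12 (cv2) and the standard library are available. Lean on these libraries where they do the work, as an engineer would, in place of code of your own. Each camera call takes 0.05 s, during which the arm holds its last target. There are 200 camera calls.

## Working session

There is one attempt and no reset: what is moved stays moved. The work goes in short steps, Python scripts to look and compute and a tool call to move; the robot and the scene stay as the last step left them, time stands still between calls to the robot, and variables do not carry over. Pictures are saved under pics/ and viewed, about 8 in all and at most 12, crops included, and the job is handed in when it is done.

Besides the shell and the picture viewer there is one more tool, called after "Request:" as name(argument=value, ...), one argument or row to a line, values as JSON. move_arm: Moves the arm, as the interface text tells. Its arguments: {"type":"object","properties":{"moves":{"type":"string"},"grip":{"type":"number"},"grip_force":{"type":"number"}},"required":["moves"]}

```bash
mkdir -p pics; cat > h.py <<'E'
import numpy as np, cv2
from workcell import bot
def grab(n): return bot.grab_frame(n)
def R_(p):
    a=np.array(p["attitude"],float)
    if a.shape==(3,3): return a
    from scipy.spatial.transform import Rotation as R
    return R.from_quat(a).as_matrix() if a.size==4 else R.from_euler('xyz',a).as_matrix()
def cloud(p):
    z=p["z_map"];K=p["K"];v,u=np.mgrid[:480,:640]
    c=np.stack([(u-K[0][2])/K[0][0]*z,-(v-K[1][2])/K[1][1]*z,-z],-1)
    w=c@R_(p).T+np.array(p["eye"]); w[z==0]=np.nan; return w
def at(p,uv,z):  # ray to plane
    K=p["K"];d=R_(p)@np.array([(uv[0]-K[0][2])/K[0][0],-(uv[1]-K[1][2])/K[1][1],-1])
    e=np.array(p["eye"]);return e+d*(z-e[2])/d[2]
def save(p,n): cv2.imwrite(f"pics/{n}.png",p["frame"][...,::-1])
E
python3 - <<'E'
from h import *
print(bot.observe())
for n in("top","side"):
    p=grab(n);save(p,n+"0");np.savez(""+n+"0.npz",**{k:np.array(v) for k,v in p.items()})
    print(n,{k:(v if k not in("frame","z_map") else None) for k,v in p.items()})
    w=cloud(p)
    for l in["frame","offcut_mid","tray","boards","tape","jar","glue","spray","brush","knife","clip_a_tip"]:
        for f in("pinpoint",) :
            for r in getattr(bot,f)(p,l)[:5 if l=="clip_a_tip" else 1]:
                u=r["at"];print(l,np.round(u),round(r["conf"],2),np.round(w[int(np.clip(u[1],0,479)),int(np.clip(u[0],0,639))],3),np.round(at(p,u,0),3))
E
```

```text
{'clock': 0.0, 'qpos': array([-1.22522036,  0.52199098, -0.03631786,  1.6000065 ,  0.021203  ,
        1.02112447, -0.11280798]), 'qd': array([-9.68433936e-05,  9.07065441e-06, -1.02132336e-03,  1.45135282e-03,
       -4.24240764e-04,  8.30176370e-04, -9.19625145e-04]), 'joint_efforts': array([ 6.29816532e-04, -9.27110767e+01,  1.98032632e+00, -3.69925082e+01,
        1.77948049e-02,  8.33922182e-03, -2.88080923e-05]), 'position': array([0.25233854, 0.5714179 , 0.23074074]), 'tool_rot': array([-3.14045201e+00,  9.02949654e-05,  2.72579206e+00]), 'force': array([-0.52027926, -0.2816803 , -0.6146978 ]), 'moment': array([ 0.014257  ,  0.01347139, -0.00377291]), 'grip_width': 0.08516664529163193}
top {'frame': None, 'z_map': None, 'K': array([[491.92978746,   0.        , 314.33435153],
       [  0.        , 491.92978746, 236.41454792],
       [  0.        ,   0.        ,   1.        ]]), 'eye': array([0.40491495, 0.03491766, 1.10368919]), 'attitude': array([ 1.63763063e-01,  4.31849711e-04, -1.57316244e+00]), 'shot': 1}
frame [318. 255.] 0.82 [0.54  0.027 0.058] [0.545 0.026 0.   ]
offcu
[... 1070 characters left out ...]
 [ 0.547 -0.008  0.045] [0.556 0.029 0.   ]
offcut_mid [304. 242.] 0.89 [0.559 0.018 0.055] [0.571 0.068 0.   ]
tray [235. 188.] 0.73 [0.447 0.307 0.004] [0.449 0.311 0.   ]
boards [286. 412.] 0.82 [ 0.435 -0.32   0.031] [ 0.437 -0.307  0.   ]
tape [377. 257.] 0.79 [ 0.714 -0.021  0.   ] [ 0.715 -0.024  0.   ]
jar [232. 253.] 0.81 [0.405 0.054 0.036] [0.406 0.085 0.   ]
glue [381. 206.] 0.59 [0.771 0.103 0.029] [0.786 0.13  0.   ]
spray [388. 372.] 0.61 [ 0.611 -0.318  0.064] [ 0.63 -0.29  0.  ]
brush [274. 393.] 0.81 [ 0.423 -0.29   0.047] [ 0.425 -0.267  0.   ]
knife [296. 160.] 0.84 [0.63  0.372 0.007] [0.634 0.38  0.   ]
clip_a_tip [345. 200.] 0.61 [0.672 0.081 0.093] [0.708 0.178 0.   ]
```

View pics/top0.png

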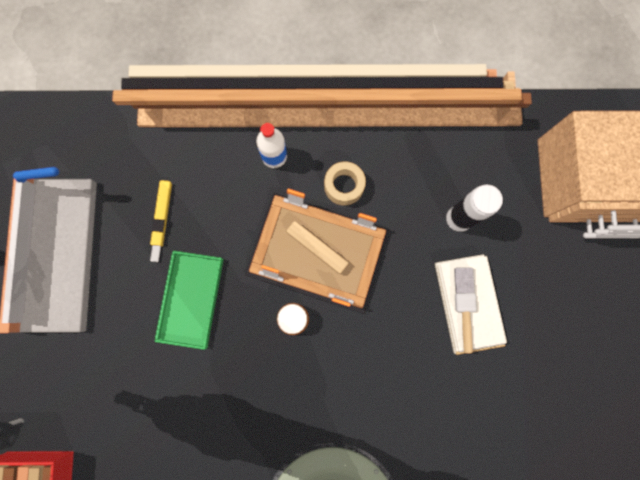

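View pics/side0.png

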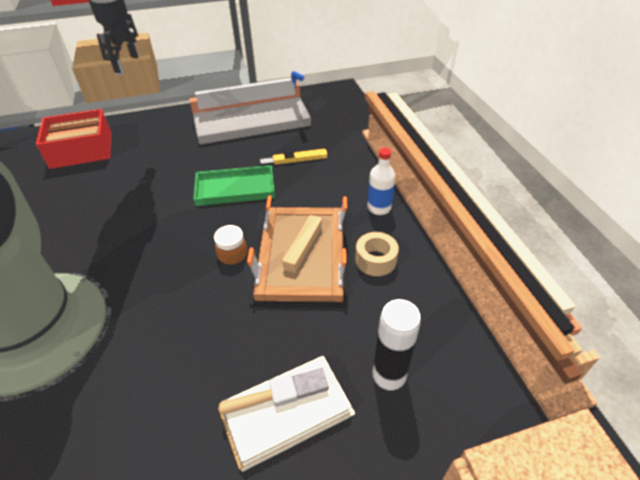

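The top view shows the frame at about (318,250) with clip a at (296,195), d at (366,221), b at (268,273) and c at (342,300). The moulding is at (318,247), the tray at (190,300), the jar at (293,319), the glue bottle at (271,145) and the tape at (345,185). The side view agrees with this.

```bash
cat > m.py <<'E'
from h import *
def load(n): return dict(np.load(n+".npz",allow_pickle=True))
def rect(P):
    (c,s,a)=cv2.minAreaRect((P[:,:2]*1000).astype(np.float32)); return np.round(c,1),np.round(s,1),round(a,2)
T=load("top0");S=load("side0");
for nm,p in(("top",T),("side",S)):
    w=cloud(p);im=p["frame"].astype(int);x,y,z=w[...,0],w[...,1],w[...,2]
    hsv=cv2.cvtColor(p["frame"],cv2.COLOR_RGB2HSV).astype(int)
    def big(m):
        n,l,st,_=cv2.connectedComponentsWithStats(m.astype(np.uint8),connectivity=8)
        return l==1+np.argmax(st[1:,4])
    reg=(abs(x-.545)<.17)&(abs(y-.025)<.19)
    fr=big(reg&(z>.02)&(z<.034)); print(nm,"frame",rect(w[fr]),np.nanmedian(z[fr]))
    of=big(reg&(abs(x-.56)<.1)&(abs(y-.025)<.1)&(z>.048)&(z<.064)); print("offcut",rect(w[of]),np.nanmedian(z[of]))
    gr=big((hsv[...,0]>50)&(hsv[...,0]<75)&(hsv[...,1]>150)&(z<.05)&(z>-.02)&(x>.3)); print("tray",rect(w[gr&(z>.012)]),rect(w[gr]))
    for l,cx,cy in(("tape",.72,-.03),("jar",.405,.08),("glue",.775,.13),("spray",.625,-.29)):
        k=(abs(x-cx)<.07)&(abs(y-cy)<.07)&(z>.02);print(l,rect(w[k]),np.round(np.nanpercentile(z[k],[50,99]),3))
E
python3 m.py
```

```text
top frame (array([552.2,  27.7]), array([260.7, 180.9]), 72.02) 0.026151641577665585
offcut (array([556.3,  29.4]), array([149.6,  30.5]), 51.47) 0.054509115663952334
tray (array([0., 0.]), array([0., 0.]), 0.0) (array([500.7, 353.7]), array([2.8, 0. ]), 178.58)
tape (array([705.1, -32.6]), array([90.2, 87.1]), 0.21) [0.043 0.048]
jar (array([429.7,  65.7]), array([ 66.3, 129.8]), 58.31) [0.057 0.063]
glue (array([772.5, 127.4]), array([50.8, 58. ]), 13.76) [0.111 0.171]
spray (array([ 626.6, -293.6]), array([58.5, 57.8]), 82.97) [0.175 0.192]
side frame (array([554.9,  27.8]), array([262.7, 179.9]), 71.84) 0.026727139964528246
offcut (array([560.3,  29.6]), array([152. ,  31.1]), 51.61) 0.05508539868988205Traceback (most recent call last):
  File "m.py", line 15, in <module>
    gr=big((hsv[...,0]>50)&(hsv[...,0]<75)&(hsv[...,1]>150)&(z<.05)&(z>-.02)&(x>.3)); print("tray",rect(w[gr&(z>.012)]),rect(w[gr]))
  File "m.py", line 11, in big
    return l==1+np.argmax(st[1:,4])
                ~~~~~~~~~^^^^^^^^^^
    return _wrapfunc(a, 'argmax', axis=axis, out=out, **kwds)
    return bound(*args, **kwds)
ValueError: attempt to get argmax of an empty sequence
```

```bash
cat > m2.py <<'E'
from h import *
def load(n): return dict(np.load(n+".npz",allow_pickle=True))
C=np.array([.5535,.0277]);a=np.radians(-18.05);X=np.array([np.cos(a),np.sin(a)]);Y=np.array([-X[1],X[0]])
if __name__=="__main__":
  for n in("top0","side0"):
    p=load(n);w=cloud(p);z=w[...,2];f=p["frame"].astype(int)
    g=(f[...,1]>f[...,0]*1.5+15)&(f[...,1]>f[...,2]*1.3)&(w[...,0]>.3)&(abs(w[...,1]-.31)<.15)&(z<.05)
    P=w[g];r=cv2.minAreaRect((P[:,:2]*1000).astype(np.float32));print(n,"tray",r,np.percentile(P[:,2],[5,50,95]))
    d=w[...,:2]-C;fx=d@X*1000;fy=d@Y*1000
    for l,sx,sy in(("a",1,1),("b",-1,1),("c",-1,-1),("d",1,-1)):
        m=(abs(fy-80*sy)<22)&(z>.045)&(fx*sx>50)&(fx*sx<140)
        if m.sum()<5: print(l,m.sum());continue
        q=fx[m]*sx;zz=z[m]*1000;t=np.argsort(zz)[-max(3,len(zz)//8):]
        print(l,m.sum(),"fy",np.round(np.percentile(fy[m],[2,50,98]),0),"toppts x,z",q[t].mean().round(1),zz[t].mean().round(1),"ang",np.round(np.arctan2(np.median(zz)-34,85-np.median(q)),2),np.round(np.arctan2(zz[t].mean()-34,85-q[t].mean()),2))
E
python3 m2.py
```

```text
top0 tray ((446.638427734375, 314.9640808105469), (120.03028869628906, 206.37835693359375), 81.2994613647461) [0.00011399 0.00423095 0.02097124]
a 173 fy [62. 80. 97.] toppts x,z 92.6 92.9 ang 1.68 1.7
b 128 fy [62. 79. 96.] toppts x,z 76.5 94.1 ang 1.48 1.43
c 86 fy [-97. -80. -63.] toppts x,z 96.5 94.5 ang 1.74 1.76
d 150 fy [-97. -80. -63.] toppts x,z 88.8 94.0 ang 1.6 1.63
side0 tray ((448.43499755859375, 327.2459716796875), (148.73626708984375, 209.01318359375), 81.29305267333984) [0.00155076 0.00568794 0.02155887]
a 95 fy [62. 74. 98.] toppts x,z 96.6 93.2 ang 1.73 1.76
b 67 fy [62. 67. 97.] toppts x,z 74.5 93.9 ang 1.39 1.4
c 181 fy [-97. -83. -63.] toppts x,z 93.6 93.3 ang 1.68 1.71
d 109 fy [-98. -86. -61.] toppts x,z 91.9 94.0 ang 1.68 1.69
```

```bash
cat > g.py <<'E'
import sys
from m2 import *
def go(x,y,z,yawdeg,lab=""):
    s=bot.observe();p=s["position"]*1000;yw=s["tool_rot"][2]
    d=np.array([x,y,z])-p;tx=np.array([np.cos(yw),np.sin(yw)]);ty=np.array([np.sin(yw),-np.cos(yw)])
    t=-(np.radians(yawdeg)-yw);t=(t+np.pi)%(2*np.pi)-np.pi
    print(lab,"d tool",np.round([d[:2]@tx,d[:2]@ty,-d[2]],1),"turn",round(t,3))
def st():
    s=bot.observe();print({k:np.round(s[k],3).tolist() for k in("clock","position","tool_rot","force","grip_width","qpos")})
E
python3 -c "
from g import *
st();go(558,29.5,150,51.5)"
```

```text
{'clock': 1.2, 'position': [0.252, 0.572, 0.231], 'tool_rot': [-3.142, 0.0, 2.726], 'force': [0.151, 0.265, -0.19], 'grip_width': 0.085, 'qpos': [-1.225, 0.521, -0.036, 1.6, 0.021, 1.021, -0.113]}
 d tool [-498.5 -372.6   81.3] turn 1.827
```

Request:
move_arm(
  moves="-28 -21 0 0.11; -56 -42 0 0.22; -84 -63 0 0.33; -112 -84 0 0.44; -140 -105 0 0.55; -168 -126 0 0.66; -196 -147 0 0.77; -224 -168 0 0.88; -252 -189 0 0.99; -280 -210 0 1.1",
  grip=1,
)

```text
clock: 2.03
position: [0.4243, 0.265, 0.2316]
tool_rot: [3.141, -0.001, 1.62]
force: [1.0, 0.4, 0.4]
grip_width: 0.0853
```

```bash
python3 -c "
from g import *
st();go(558,29.5,150,51.5)"
```

```text
{'clock': 2.033, 'position': [0.424, 0.265, 0.232], 'tool_rot': [3.141, -0.001, 1.62], 'force': [0.967, 0.369, 0.437], 'grip_width': 0.085, 'qpos': [-0.909, 0.334, 0.296, 1.935, -0.124, 0.889, -0.501]}
 d tool [-241.9  121.8   81.6] turn 0.722
```

Request:
move_arm(
  moves="-30 15 8 0.1; -60 30 16 0.2; -90 45 24 0.3; -120 60 32 0.4; -150 75 40 0.5; -180 90 50 0.6; -210 105 60 0.7; -241 121 70 0.715; -241 121 80 0.715; -241 121 80 0.715",
)

```text
clock: 2.87
position: [0.5575, 0.0306, 0.1496]
tool_rot: [-3.141, 0.002, 0.908]
force: [-0.5, 1.4, 0.3]
grip_width: 0.0854
```

```bash
python3 -c "
from g import *
st();p=grab('wrist');save(p,'w1');w=cloud(p)
m=(w[...,2]>.048)&(w[...,2]<.064)&(abs(w[...,0]-.558)<.09)&(abs(w[...,1]-.03)<.09)
print(m.sum(),cv2.minAreaRect((w[m][:,:2]*1000).astype(np.float32)),np.median(w[m][:,2]))
go(558,29.5,31,51.5)"
```

```text
{'clock': 2.867, 'position': [0.558, 0.031, 0.15], 'tool_rot': [-3.141, 0.002, 0.908], 'force': [-0.513, 1.364, 0.341], 'grip_width': 0.085, 'qpos': [-0.481, 0.567, 0.452, 1.869, -0.337, 0.784, -0.511]}
11624 ((558.6732177734375, 30.02629852294922), (118.39600372314453, 183.2474365234375), 1.680251121520996) 0.05636985806024003
 d tool [ -1.7   2.1 119.6] turn 0.011
```

Request:
move_arm(
  moves="-1 1 25 0.01; -1 1 50 0.01; -1 1 75 0.01; -1 1 95 0.01; -1 1 110 0.01; -1 1 119 0.01; -1 1 119 0.01; -1 1 119 0.01; -1 1 119 0.01; -1 1 119 0.01",
)

```text
clock: 3.75
position: [0.5586, 0.0314, 0.0334]
tool_rot: [3.141, -0.001, 0.901]
force: [-0.4, 0.1, 0.3]
grip_width: 0.0853
```

Request:
move_arm(
  moves="0 0 0 0; 0 0 0 0; 0 0 0 0; 0 0 0 0; 0 0 0 0; 0 0 0 0; 0 0 0 0; 0 0 0 0; 0 0 -2 0; 0 0 -5 0",
  grip=0,
  grip_force=50,
)

```text
clock: 4.58
position: [0.5578, 0.0311, 0.0373]
tool_rot: [-3.141, 0.0, 0.901]
force: [-0.1, -0.5, -0.2]
grip_width: 0.0288
```

Request:
move_arm(
  moves="0 0 -15 0; 0 0 -35 0; 0 0 -60 0; 0 0 -85 0; 0 0 -105 0; 0 0 -120 0; 0 0 -125 0; 0 0 -125 0; 0 0 -125 0; 0 0 -125 0",
)

```text
clock: 5.42
position: [0.5575, 0.0311, 0.1613]
tool_rot: [-3.141, 0.001, 0.901]
force: [0.8, -0.1, -1.3]
grip_width: 0.0295
```

```bash
python3 -c "
from g import *
st();go(447,308,130,171.3);p=grab('side');save(p,'s1')"
```

```text
{'clock': 5.417, 'position': [0.557, 0.031, 0.161], 'tool_rot': [-3.141, 0.001, 0.901], 'force': [0.849, -0.059, -1.276], 'grip_width': 0.029, 'qpos': [-0.493, 0.551, 0.467, 1.862, -0.332, 0.808, -0.523]}
 d tool [ 148.4 -258.5   31.3] turn -2.089
```

View pics/s1.png

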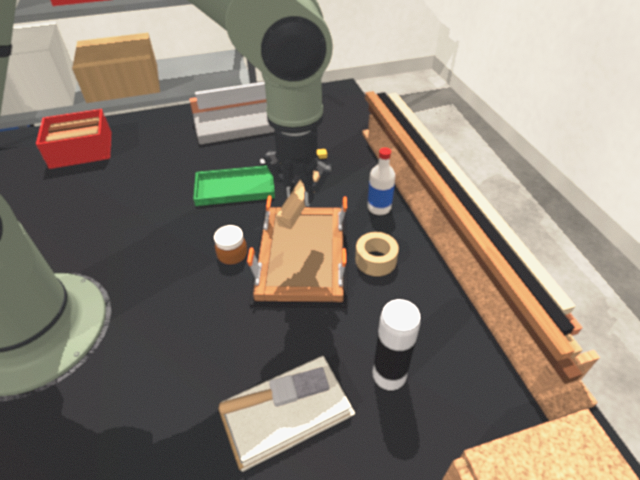

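The moulding is gripped and clear of the frame, at about (297,205), and all four clips are still open. Next I carry it to the tray.

Request:
move_arm(
  moves="8 -14 0 -0.11; 16 -28 0 -0.22; 24 -42 0 -0.33; 34 -58 0 -0.44; 44 -75 0 -0.55; 54 -93 0 -0.66; 65 -112 0 -0.77; 76 -131 0 -0.88; 87 -150 0 -0.99; 97 -168 0 -1.1",
)

```text
clock: 6.3
position: [0.4857, 0.2124, 0.1615]
tool_rot: [-3.14, -0.0, 2.006]
force: [0.6, -0.1, -0.6]
grip_width: 0.0291
```

```bash
python3 -c "
from g import *
st();go(447,308,110,171.3)"
```

```text
{'clock': 6.3, 'position': [0.486, 0.212, 0.161], 'tool_rot': [-3.14, -0.0, 2.006], 'force': [0.625, -0.065, -0.578], 'grip_width': 0.029, 'qpos': [-0.648, 0.47, 0.166, 1.923, -0.109, 0.758, 0.015]}
 d tool [103.    5.2  51.5] turn -0.983
```

Request:
move_arm(
  moves="12 1 0 -0.11; 24 1 5 -0.22; 36 2 10 -0.33; 48 2 15 -0.44; 60 3 20 -0.55; 72 3 25 -0.66; 84 4 30 -0.77; 96 5 40 -0.88; 103 5 50 -0.98; 103 5 51 -0.98",
)

```text
clock: 7.13
position: [0.4465, 0.3079, 0.1091]
tool_rot: [-3.14, -0.003, 2.988]
force: [-1.0, -0.2, -2.2]
grip_width: 0.0291
```

```bash
python3 -c "
from g import *
st();p=grab('top');save(p,'t2');go(447,308,13,171.3)"
```

```text
{'clock': 7.133, 'position': [0.447, 0.308, 0.109], 'tool_rot': [-3.14, -0.003, 2.988], 'force': [-1.042, -0.198, -2.169], 'grip_width': 0.029, 'qpos': [-0.637, 0.561, -0.103, 1.915, 0.085, 0.673, 0.626]}
 d tool [ 0.4  1.  96.8] turn -0.01
```

View pics/t2.png

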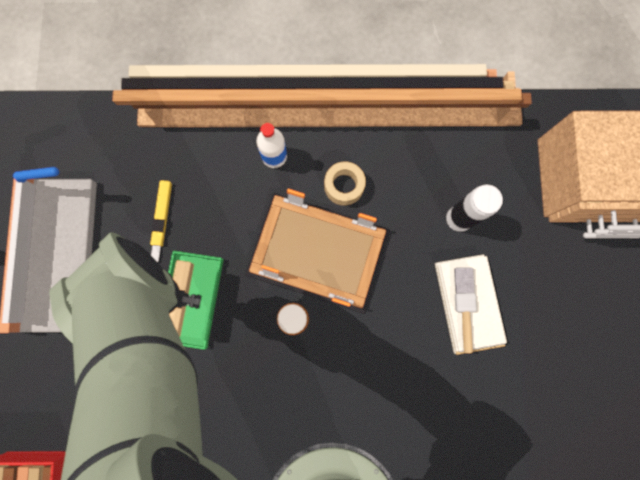

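The moulding at (181,300) is parallel to the tray. Its offset to the left is height parallax, so I lower it straight down.

Request:
move_arm(
  moves="0 0 20 0; 0 0 40 0; 0 0 58 0; 0 0 72 0; 0 0 82 0; 0 0 90 0; 0 0 95 0; 0 0 96 0; 0 0 96 0; 0 0 96 0",
)

```text
clock: 8.02
position: [0.4485, 0.3073, 0.0159]
tool_rot: [3.141, 0.001, 2.98]
force: [0.6, 0.5, -1.5]
grip_width: 0.0292
```

```bash
python3 -c "
from g import *
st()"
```

```text
{'clock': 8.017, 'position': [0.448, 0.307, 0.016], 'tool_rot': [3.141, 0.001, 2.98], 'force': [0.598, 0.463, -1.51], 'grip_width': 0.029, 'qpos': [-0.653, 0.719, -0.079, 1.947, 0.113, 0.479, 0.597]}
```

Request:
move_arm(
  moves="0 0 1 0; 0 0 2 0; 0 0 3 0; 0 0 3 0; 0 0 3 0; 0 0 3 0; 0 0 3 0; 0 0 3 0; 0 0 3 0; 0 0 3 0",
)

```text
clock: 8.85
position: [0.4482, 0.3072, 0.0123]
tool_rot: [-3.142, 0.0, 2.981]
force: [0.9, 0.3, -1.2]
grip_width: 0.0293
```

Request:
move_arm(
  moves="0 0 0 0; 0 0 0 0; 0 0 0 0; 0 0 0 0; 0 0 0 0; 0 0 0 0; 0 0 -10 0; 0 0 -25 0; 0 0 -45 0; 0 0 -70 0",
  grip=0.58,
)

```text
clock: 9.68
position: [0.4476, 0.3068, 0.0829]
tool_rot: [-3.14, -0.001, 2.981]
force: [-0.4, -0.6, -0.9]
grip_width: 0.0497
```

```bash
python3 -c "
from g import *
st();p=grab('side');w=cloud(p);save(p,'s3')
for r in bot.pinpoint(p,'offcut_mid')[:2]: print(r,at(p,r['at'],.02))
m=(abs(w[...,0]-.447)<.11)&(abs(w[...,1]-.31)<.07)&(w[...,2]>.026)&(w[...,2]<.045)
print(m.sum(),cv2.minAreaRect((w[m][:,:2]*1000).astype(np.float32)),np.percentile(w[m][:,2],[5,50,95]))
go(*(1000*(C+(.118*-1)*X+.08*Y)),200,162,'b')
def tgt(sx,sy,fx):return 1000*(C+sx*fx/1000*X+sy*.08*Y)
for l,sx,sy in(('a',1,1),('b',-1,1),('c',-1,-1),('d',1,-1)):print(l,tgt(sx,sy,120).round(),tgt(sx,sy,30).round())
"
```

```text
{'clock': 9.683, 'position': [0.448, 0.307, 0.083], 'tool_rot': [-3.14, -0.001, 2.981], 'force': [-0.414, -0.581, -0.924], 'grip_width': 0.05, 'qpos': [-0.64, 0.603, -0.095, 1.929, 0.094, 0.616, 0.614]}
{'at': [234.2, 182.2], 'conf': 0.85} [0.45005956 0.31011536 0.02      ]
554 ((448.4342956542969, 305.5126953125), (35.20042037963867, 148.01678466796875), 79.85823822021484) [0.02764429 0.03390629 0.03674469]
b d tool [ -43.2 -163.1 -113.9] turn 0.153
a [692.  67.] [607.  94.]
b [464. 141.] [550. 113.]
c [415. -11.] [500. -39.]
d [643. -86.] [557. -58.]
```

View pics/s3.png

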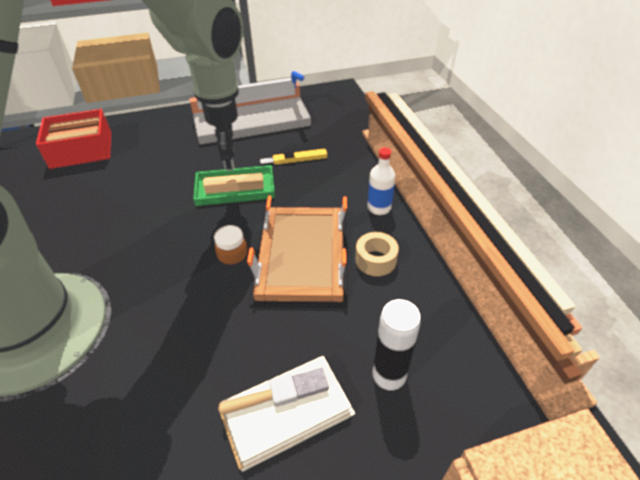

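The moulding lies flat in the tray at (234,183), released, and its measured top is at 34–36 mm. Next I go to the outer side of clip b with the fingers shut.

Request:
move_arm(
  moves="-6 -23 -5 0.05; -13 -50 -10 0.1; -20 -80 -10 0.15; -28 -110 -10 0.153; -36 -140 -5 0.153; -43 -163 0 0.153; -43 -163 6 0.153; -43 -163 6 0.153; -43 -163 6 0.153; -43 -163 6 0.153",
  grip=0,
)

```text
clock: 10.62
position: [0.4645, 0.1406, 0.0766]
tool_rot: [3.141, 0.0, 2.829]
force: [0.2, 0.4, -0.2]
grip_width: 0.0001
```

```bash
cat >> g.py <<'E'
def fr():
    s=bot.observe();d=s["position"][:2]-C;print("frame x,y,z",np.round([d@X*1000,d@Y*1000,s["position"][2]*1000],1),"yaw",np.degrees(s["tool_rot"][2]).round(1),"F",s["force"].round(1),"w",s["grip_width"].round(3),"t",s["clock"])
E
python3 -c "
from g import *
fr()
p=grab('wrist');save(p,'w4')"
```

```text
Traceback (most recent call last):
  File "g.py", line 11, in fr
    s=bot.observe();d=s["position"][:2]-C;print("frame x,y,z",np.round([d@X*1000,d@Y*1000,s["position"][2]*1000],1),"yaw",np.degrees(s["tool_rot"][2]).round(1),"F",s["force"].round(1),"w",s["grip_width"].round(3),"t",s["clock"])
                                                                                                                                                                                            ^^^^^^^^^^^^^^^^^^^^^
AttributeError: 'float' object has no attribute 'round'
```

Request:
move_arm(
  moves="-18 0 0 0; -34 0 0 0; -50 0 0 0; -58 0 6 0; -64 0 13 0; -69 0 22 0; -72 0 29 0; -72 0 33 0; -72 0 36 0; -72 0 37 0",
)

```text
clock: 11.45
position: [0.5322, 0.1173, 0.0386]
tool_rot: [-3.141, -0.001, 2.828]
force: [-0.1, 0.2, -0.2]
grip_width: 0.0
```

```bash
sed -i 's/s\["grip_width"\].round(3)/round(s["grip_width"],3)/' g.py; cat >> g.py <<'E'
def clips(n='side'):
    p=grab(n);w=cloud(p);z=w[...,2]*1000;d=w[...,:2]-C;fx=d@X*1000;fy=d@Y*1000
    for l,sx,sy in(("a",1,1),("b",-1,1),("c",-1,-1),("d",1,-1)):
        q=fx*sx;k=abs(fy-80*sy)<15
        o=k&(q>27)&(q<60)&(z>20);print(l,n,"inner z",np.round(np.percentile(z[o],[10,50,90]),1) if o.sum()>4 else o.sum(),"upright pts",(k&(q>60)&(q<120)&(z>50)).sum(),end="; ")
    print();return p
E
python3 -c "
from g import *
fr();p=clips();save(p,'s5')"
```

```text
frame x,y,z [-48.   78.6  38.6] yaw 162.0 F [-0.1  0.2 -0.2] w 0.0 t 11.45
a side inner z [ 23.7  25.8 357.7] upright pts 63; b side inner z [ 26.2  41.8 111.1] upright pts 186; c side inner z [24.1 25.4 27.2] upright pts 124; d side inner z [24.  25.5 27.3] upright pts 66;
```

View pics/s5.png

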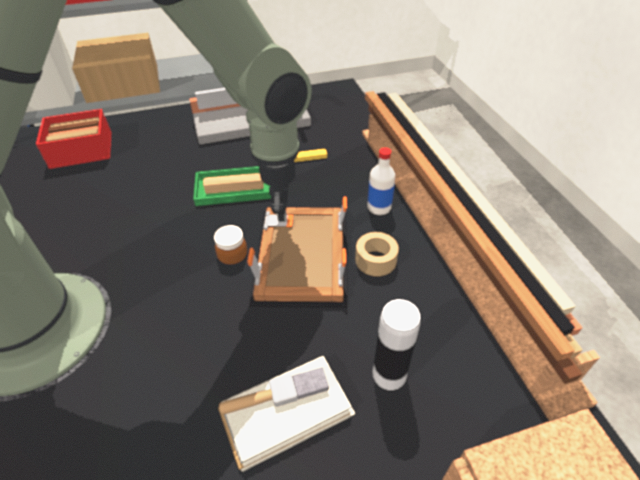

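Clip b lies flat at (285,221), and a, c and d are still up. Next is d, diagonally opposite.

Request:
move_arm(
  moves="0 0 -35 0; 0 0 -70 0; -10 -10 -98 0; -35 -33 -98 0; -63 -59 -98 0; -90 -84 -98 0; -117 -109 -98 0; -145 -135 -98 0; -170 -159 -98 0; -170 -159 -98 0",
)

```text
clock: 12.33
position: [0.6472, -0.0942, 0.1375]
tool_rot: [-3.139, 0.002, 2.821]
force: [0.3, -0.9, 0.2]
grip_width: 0.0001
```

```bash
python3 -c "
from g import *
fr();p=clips()"
```

```text
frame x,y,z [126.8 -86.9 137.5] yaw 161.6 F [ 0.3 -0.9  0.2] w 0.0 t 12.3333
a side inner z [23.9 25.3 26.8] upright pts 67; b side inner z [25.8 35.  37.1] upright pts 0; c side inner z [23.8 25.4 27. ] upright pts 126; d side inner z [23.6 25.5 27.1] upright pts 162;
```

Request:
move_arm(
  moves="0 0 15 0; 0 0 30 0; 0 0 45 0; 0 0 56 0; 0 0 60 0; 0 0 60 0; 0 0 60 0; 0 0 60 0; 0 0 60 0; 0 0 60 0",
)

```text
clock: 13.22
position: [0.6459, -0.0866, 0.078]
tool_rot: [3.141, 0.001, 2.828]
force: [-0.3, -0.8, 0.2]
grip_width: -0.0001
```

```bash
python3 -c "
from g import *
fr()"
```

```text
frame x,y,z [123.3 -80.   78. ] yaw 162.0 F [-0.3 -0.8  0.2] w -0.0 t 13.2167
```

Request:
move_arm(
  moves="20 0 0 0; 37 0 0 0; 53 0 1 0; 61 0 7 0; 67 0 14 0; 72 0 23 0; 75 0 30 0; 75 0 34 0; 75 0 37 0; 75 0 38 0",
)

```text
clock: 14.05
position: [0.5744, -0.0635, 0.0385]
tool_rot: [-3.141, -0.001, 2.828]
force: [0.2, 0.1, -0.3]
grip_width: 0.0004
```

Request:
move_arm(
  moves="0 0 -20 0; 0 0 -50 0; 0 0 -80 0; 0 0 -98 0; 0 0 -98 0; 0 0 -98 0; 0 0 -98 0; 0 0 -98 0; 0 0 -98 0; 0 0 -98 0",
)

```text
clock: 14.88
position: [0.574, -0.0634, 0.1365]
tool_rot: [-3.141, -0.001, 2.828]
force: [0.4, -0.2, 0.0]
grip_width: 0.0001
```

```bash
python3 -c "
from g import *
fr();p=clips();clips('top')"
```

```text
frame x,y,z [ 47.7 -80.2 136.5] yaw 162.0 F [ 0.4 -0.2  0. ] w 0.0 t 14.8833
a side inner z 2 upright pts 63; b side inner z [25.1 35.2 37.3] upright pts 0; c side inner z [23.7 25.6 27.3] upright pts 128; d side inner z [ 33.6  37.1 536.5] upright pts 104; 
a top inner z [22.6 24.7 27. ] upright pts 129; b top inner z [31.9 34.3 37.2] upright pts 0; c top inner z [ 25.  602.6 624.4] upright pts 1694; d top inner z [513.6 541.9 553.7] upright pts 472;
```

Request:
move_arm(
  moves="-9 20 0 0; -18 40 0 0; -28 60 0 0; -37 80 0 0; -46 100 0 0; -55 120 0 0; -62 136 0 0; -67 146 0 0; -70 151 0 0; -70 153 0 0",
)

```text
clock: 15.82
position: [0.6884, 0.0611, 0.1368]
tool_rot: [-3.141, -0.0, 2.828]
force: [-0.7, -0.7, -0.3]
grip_width: 0.0005
```

Request:
move_arm(
  moves="0 0 10 0; 0 0 25 0; 0 0 42 0; 0 0 54 0; 0 0 59 0; 0 0 60 0; 0 0 60 0; 0 0 60 0; 0 0 60 0; 0 0 60 0",
)

```text
clock: 16.65
position: [0.6884, 0.0606, 0.078]
tool_rot: [3.141, 0.001, 2.828]
force: [-0.6, -0.0, 0.0]
grip_width: -0.0004
```

```bash
python3 -c "
from g import *
fr();p=clips();save(p,'s6')"
```

```text
frame x,y,z [118.1  73.1  78. ] yaw 162.0 F [-0.6 -0.   0. ] w -0.0 t 16.65
a side inner z [23.6 25.8 27.3] upright pts 169; b side inner z [26.2 35.2 36.9] upright pts 0; c side inner z [ 24.7 549.7 560.6] upright pts 161; d side inner z [32.3 35.  37.1] upright pts 0;
```

View pics/s6.png

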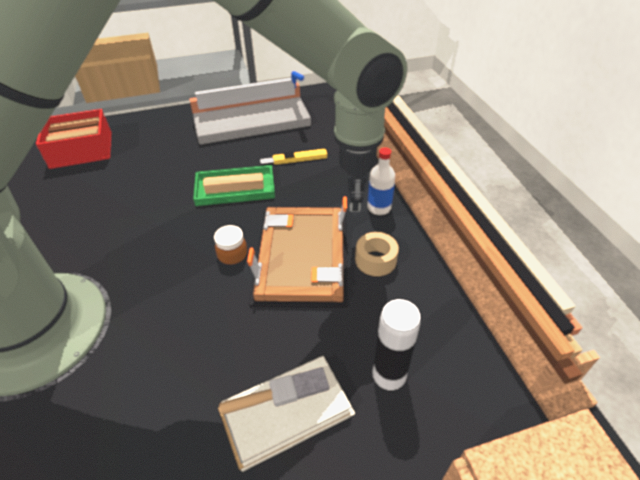

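Clips b (278,221) and d (327,274) are shut, and the bottle stands untouched at (381,190). Next I push a inward.

Request:
move_arm(
  moves="16 0 0 0; 32 0 0 0; 48 1 1 0; 56 2 7 0; 62 3 14 0; 67 3 23 0; 70 3 30 0; 70 3 34 0; 70 3 37 0; 70 3 38 0",
)

```text
clock: 17.53
position: [0.6225, 0.0847, 0.0384]
tool_rot: [-3.141, -0.001, 2.827]
force: [0.8, 0.0, 0.6]
grip_width: 0.0003
```

Request:
move_arm(
  moves="0 0 -20 0; 0 0 -50 0; 0 0 -80 0; 0 0 -98 0; 0 0 -98 0; 15 -15 -98 0; 35 -35 -98 0; 55 -55 -98 0; 75 -75 -98 0; 90 -90 -98 0",
)

```text
clock: 18.37
position: [0.5072, 0.0259, 0.137]
tool_rot: [-3.141, -0.001, 2.827]
force: [1.1, -0.7, -1.5]
grip_width: 0.0003
```

```bash
python3 -c "
from g import *
fr();p=clips();clips('top');st()"
```

```text
frame x,y,z [-43.4 -16.  137. ] yaw 162.0 F [ 1.1 -0.7 -1.5] w 0.0 t 18.3667
a side inner z [26.9 35.1 37.2] upright pts 0; b side inner z [25.6 34.9 36.8] upright pts 0; c side inner z [232.2 493.5 548.3] upright pts 1538; d side inner z [32.1 35.1 37. ] upright pts 0; 
a top inner z [31.9 32.8 38.3] upright pts 0; b top inner z [32.5 34.7 37.3] upright pts 0; c top inner z [551.9 554.8 558.2] upright pts 1394; d top inner z 0 upright pts 0; 
{'clock': 18.467, 'position': [0.507, 0.025, 0.137], 'tool_rot': [-3.14, -0.001, 2.826], 'force': [0.064, 0.701, -0.189], 'grip_width': -0.0, 'qpos': [-0.111, 0.47, -0.073, 1.989, 0.053, 0.685, 1.037]}
```

Request:
move_arm(
  moves="10 -8 0 0; 22 -18 0 0; 36 -30 0 0; 50 -42 0 0; 62 -53 0 0; 72 -61 0 0; 77 -65 0 0; 77 -65 0 0; 77 -65 0 0; 77 -65 0 0",
)

```text
clock: 19.3
position: [0.4167, -0.0105, 0.1373]
tool_rot: [3.141, 0.001, 2.828]
force: [-0.3, 0.1, -0.8]
grip_width: 0.0001
```

Request:
move_arm(
  moves="0 0 10 0; 0 0 25 0; 0 0 42 0; 0 0 54 0; 0 0 59 0; 0 0 60 0; 0 0 60 0; 0 0 60 0; 0 0 60 0; 0 0 60 0",
)

```text
clock: 20.13
position: [0.4161, -0.0108, 0.0778]
tool_rot: [3.141, 0.001, 2.828]
force: [-0.4, 0.6, -0.0]
grip_width: 0.0005
```

```bash
python3 -c "
from g import *
fr();st()"
```

```text
frame x,y,z [-118.7  -79.2   77.8] yaw 162.0 F [-0.4  0.6 -0. ] w 0.001 t 20.1333
{'clock': 20.133, 'position': [0.416, -0.011, 0.078], 'tool_rot': [3.141, 0.001, 2.828], 'force': [-0.414, 0.582, -0.022], 'grip_width': 0.001, 'qpos': [-0.064, 0.475, -0.066, 2.25, 0.075, 0.417, 1.066]}
```

Request:
move_arm(
  moves="-17 0 0 0; -33 0 0 0; -49 0 1 0; -57 0 7 0; -63 0 14 0; -68 0 23 0; -71 0 30 0; -71 0 34 0; -71 0 37 0; -71 0 38 0",
)

```text
clock: 20.97
position: [0.4825, -0.0326, 0.0386]
tool_rot: [-3.141, -0.001, 2.828]
force: [-0.2, -0.0, 0.0]
grip_width: 0.0001
```

Request:
move_arm(
  moves="0 0 -20 0; 0 0 -50 0; 0 0 -80 0; 0 0 -110 0; 0 0 -140 0; 0 20 -160 0; 0 50 -160 0; 0 80 -160 0; 0 110 -160 0; 0 130 -160 0",
)

```text
clock: 21.8
position: [0.5236, 0.0938, 0.1996]
tool_rot: [3.141, 0.0, 2.83]
force: [-0.6, -1.1, -0.3]
grip_width: 0.0002
```

Request:
move_arm(
  moves="0 20 0 0; 0 45 0 0; 0 70 0 0; 0 95 0 0; 0 110 0 0; 0 110 0 0; 0 110 0 0; 0 110 0 0; 0 110 0 0; 0 110 0 0",
)

```text
clock: 22.63
position: [0.5573, 0.1945, 0.1995]
tool_rot: [-3.141, 0.0, 2.827]
force: [-0.1, 0.1, -0.4]
grip_width: -0.0001
```

```bash
python3 -c "
from g import *
fr();p=clips();save(p,'s7');clips('top')
r=bot.pinpoint(p,'offcut_mid')[0];print(r,at(p,r['at'],.02))"
```

```text
frame x,y,z [-48.  159.8 199.5] yaw 162.0 F [-0.1  0.1 -0.4] w -0.0 t 22.6333
a side inner z [25.7 35.1 36.7] upright pts 0; b side inner z [ 33.4  37.9 509.1] upright pts 8; c side inner z [26.1 35.3 37.2] upright pts 0; d side inner z [30.9 35.1 36.9] upright pts 0; 
a top inner z [31.9 34.5 37.4] upright pts 0; b top inner z [ 33.9 551.2 608.5] upright pts 1683; c top inner z [32.2 34.9 37.1] upright pts 0; d top inner z [32.1 34.8 37. ] upright pts 0; 
{'at': [231.7, 184.8], 'conf': 0.59} [0.4422328  0.30150836 0.02      ]
```

View pics/s7.png

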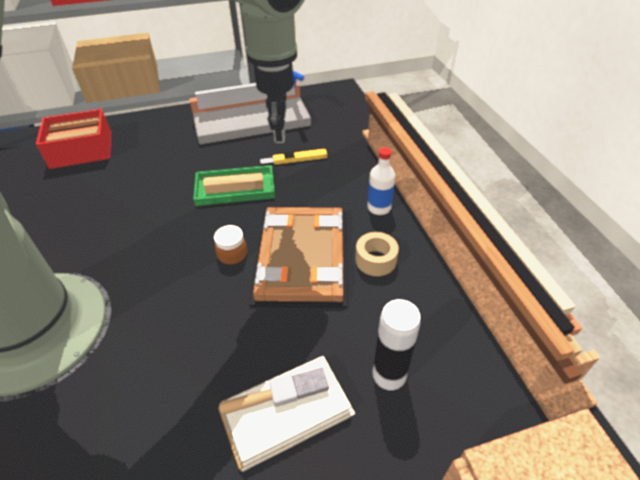

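The picture shows all four clips flat at (278,220), (327,221), (272,274) and (327,274). The moulding is in the tray at (234,183), the bystanders are in place, and the arm is clear at z = 0.2 m.

```bash
python3 -c "
from workcell import bot
print(bot.job_done())"
```

```text
the job is handed in; nothing more can be done
None
```

I put the moulding in the green tray, then snapped the clips shut in the order b, d, a, c, and handed the job in at about 23 s of the 72 s allowed. The hand-in returned no verdict.

- **Clips:** At the last check, a, c and d read about 35 mm at their inner ends in both views, which matches fully shut. The arm partly hid clip b then (38 mm from the side, no valid top reading). It had read about 35 mm in the earlier unobstructed views, and the last picture shows it flat.
- **Moulding:** It lies flat in the tray. Depth measured right after release put its centre within about 3 mm of my estimate of the tray's centre. The network's last estimate was about 8 mm off that centre with a lower confidence (0.59), but the last picture shows the moulding in the same place.
- **Tray position:** The automatic outline of the tray came out too large and was not usable. I took the tray's position from the network's estimates in the two views, and its direction from that outline.
- **Bystanders and robot:** In the last picture the tape, jar, bottles, brush and knife are where they started. I judged that by eye and did not measure it. The arm was clear of everything, with the gripper 0.2 m above the bench and only sensor noise on the force reading.

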